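# Stack the arbor collars and close the keeper

## Robot

A 7-joint arm with a two-finger parallel gripper is mounted at the origin on the work surface. World frame = base frame: x ahead of the robot, y to its left, z up, the work surface at z = 0. Lengths are in m, angles in rad, forces in N, time in s.
With the tool pointing down it reaches from about 0.425 to 0.925 m from the base axis. Payload 6.8 kg.
Tool frame: the origin (TCP) lies between the finger pads; the fingertips stand r.tips_ahead ahead of it and the grasp point (between the pads) lies 5 mm behind it (r.tips_ahead is the distance from the TCP to the fingertips, in m); z points along the fingers, y is the line along which they close (so a half turn about z gives the same grasp; the last joint's range is limited). The gripper opens to 85 mm and grips with 20 to 120 N. Pads are 22 mm wide; open, the fingers measure 114 mm over their backs; the gripper's body (76 mm by 85 mm) begins 54 mm behind the grasp point. The pads swing forward as they close: fully open they stand 13 mm farther back than shut.
Start: joints at [-1.358, 0.477, 0.022, 1.555, -0.011, 1.109, -0.083], TCP at [0.213, 0.641, 0.245] pointing down, gripper open.
Joint ranges: [-2.96, 2.96], [-0.34, 2.1], [-1.41, 1.46], [0.24, 2.44], [-1.37, 4.51], [0.17, 1.92], [-2.96, 2.96]. Speed limits (rad/s): [2.39, 2.39, 3.14, 3.14, 3.14, 3.14, 3.14].

## Interface

Orientations are given as a rotation vector (axis times angle).
In Python, from bench import r gives the robot as it stands.
- The arm moves only by the tool move_arm, never from a script. Its argument "rows" is one flat list of numbers, 4 for each row, row after row: the shift along the tool's x, y, z in cm, then the turn about the tool's z in degrees. In form: [tx, ty, tz, twist, tx, ty, tz, twist, ...]. A call has 1 to 10 rows; each row is the pose to reach, as a shift and turn from the pose commanded when the call began, along the tool's axes at that moment; what a row does not reach only later rows make up. A row lasts 1/8 s, in which the tool goes at most 62.5 mm and 10.7 degrees, less where a joint would pass 70% of its speed; a pose out of reach is approached as far as the arm can. A call with a gripper value outside its range is refused whole. "fingers" is the opening, from 0 (shut) to 1 (fully open), set as the call begins (left out, the last holds). The fingers move at their own pace and stop on an object; "newtons" is the grip in N (left out, the last holds). Time passes only in rows, so rows that repeat a pose let the fingers close. It gives the time, the measured TCP pose, the force, the opening and the grip force at its end, in the units of the state.
- r.get_obs(): the state, without advancing time (a new reading comes with each control period).
- r.grab_frame(name): name is "scene" or "top" or "wrist"; returns the picture (420x560x3 uint8, blue, green, red); there is no depth.
- r.camera_params(name): a dict with "fx", "fy", "cx", "cy" (pixels), "k1" (the pictures are not rectified: a ray, as slopes to the right and down, at radius r is drawn at 1 + k1 r^2 times it, then the intrinsics apply), "world_from_camera" (4x4, takes a point from camera to world coordinates). Camera axes: x right, y down, z forward; pixel columns grow to the right and rows downward; lengths in m; the calibration is good to about 2 mm. A picture is of the moment at which its call begins: read the wrist's pose just before it. camera_params takes no time and is no camera call; for the wrist camera it gives the pose at the moment of the call.
- r.hand_in(): hands the job in; it is judged then, once.
The state is a dict: "clock": time; "joints": joint angles; "qvel": joint speeds; "tau": joint torques, N m; "tcp_pos": TCP position; "orientation": TCP orientation; "contact_force": force on the tool from outside, world axes, zero at the start; "moment": the same for the moment, N m; "grip_width": finger opening in m; "gripper_force": force on a finger pad.
Only numpy, scipy, OpenCV 4.12 (cv2) and the standard library are available. Lean on these libraries where they do the work, as an engineer would, in place of code of your own. Each camera call takes 0.05 s, during which the arm holds its last target. There are 200 camera calls.

## Task

Thread the wide steel spacer and then the brass bush down the post of the blue arbor stand, lowering each one fully home rather than letting it drop: the spacer flat on the base plate, the bush flat on the spacer. Then tip the yellow keeper arm over and press it down until its fork rests on the bush, and leave it there. Do not disturb the paste jar, the screwdriver or the tape measure.

Things in the scene. Friction and masses are not known exactly. Their poses are not given: they have to be found in the camera images.
- spacer: Bright steel ring lying flat on the bench: outside diameter 60 mm, bore 20 mm, 14 mm high, 0.26 kg. Origin: centre of its underside, z up along its axis.
- bush: Brass ring lying flat on the bench: outside diameter 46 mm, bore 20 mm, 20 mm high, 0.22 kg. Origin: centre of its underside, z up along its axis.
- stand: Blue arbor stand fixed to the bench. Origin on the post axis at bench height, z up. Base plate 100 mm along x (-50 to 50), 180 mm along y (-130 to 50), 12 mm thick. Two cheeks at y = -85 mm hold the keeper: 59 mm above the bench, 24 mm along y, 45 mm over both along x. Fingers closing along the stand's x axis have the most room at the post.
- post_foot (a point): Point on the post axis at the top of the base plate, 12 mm above the bench; axes as the stand.
- post_tip (a point): Tip of the upright steel post: 16 mm in diameter, 50 mm tall above the plate, its last 7 mm tapered; the tip is 62 mm above the bench.
- keeper_hinge (a point): Middle of the keeper's hinge pin, which runs along the stand's x axis, 50 mm above the bench, 85 mm from the post axis on the stand's -y side.
- keeper_fork (a point): Point midway between the two prongs of the keeper's fork, 85 mm from the hinge along the arm, at mid thickness. The arm is 8 mm thick and 108 mm from hinge to prong ends: a bar 24 mm wide for 52 mm, a 38 mm wide bridge to 60 mm, then two prongs 8 mm wide with a 22 mm gap that passes the post.
- keeper (a joint): Angle of the yellow keeper arm, rad. 0: level, pointing from its hinge to the post (the stand's +y), prongs just resting on the two stacked rings; about 1.57: standing upright; down to -0.3 if nothing is below it. The hinge is stiff, the arm stays where it is left; about 0.05 N m moves it.
- paste_jar: Standing jar with a green band and black lid, 56 mm in diameter and 70 mm tall. Origin: centre of its underside. Leave it alone.
- screwdriver: Screwdriver with a red handle lying on the bench, handle to its -x. Leave it alone.
- tape_measure: Yellow and black tape measure standing on the bench, 62 x 34 x 58 mm. Origin: centre of its underside. Leave it alone.
Not all that is in view belongs to the job. Several things look just like the bush: the one meant starts farthest to the robot's right.

How it is judged:
On the way, in this order (a step that is already met when the one before it is completed fails the run):
1. the steel spacer is on the post, flat on the base plate, with no bush under it (z of spacer in the frame of post_foot between -0.003 and 0.003 m and horizontal distance between spacer and post_foot below 0.004 m and angle between spacer's own z axis and vertical below 0.08 rad), for 0.2 s.
2. the brass bush is on the post, flat on the spacer, the spacer still home and the keeper still raised (all of step 1 and z of bush in the frame of post_foot between 0.011 and 0.017 m and horizontal distance between bush and post_foot below 0.004 m and angle between bush's own z axis and vertical below 0.08 rad and value of joint keeper above 0.3 rad), for 0.2 s.
3. the keeper is down with its fork on the bush (all of step 1 and z of bush in the frame of post_foot between 0.011 and 0.017 m and horizontal distance between bush and post_foot below 0.004 m and angle between bush's own z axis and vertical below 0.08 rad and value of joint keeper between -0.04 and 0.04 rad), for 0.2 s.
At the end, for the whole second after the job is handed in: The steel spacer lies on the base plate and the brass bush on the spacer, both round the post: undersides within 3 mm of home height (0 and 14 mm above the plate), centred within 4 mm, tilted less than 0.08 rad, at rest; the keeper arm is down on the bush, its joint within 0.04 rad of level (all of step 3 and linear speed of each of spacer, bush below 0.02 m/s); the robot touches nothing.
It fails at once if the paste jar is knocked over or moved more than 30 mm (distance of paste_jar from where it was at the start of the episode above 0.03 m or angle between paste_jar's own z axis and vertical above 0.5 rad).
It fails at once if the screwdriver is knocked over or moved more than 30 mm (distance of screwdriver from where it was at the start of the episode above 0.03 m).
It fails at once if the tape measure is knocked over or moved more than 30 mm (distance of tape_measure from where it was at the start of the episode above 0.03 m or angle between tape_measure's own z axis and vertical above 0.5 rad).
It fails at once if the spacer is dropped down the post (faster than 0.5 m/s while round the post) (horizontal distance between spacer and post_foot below 0.006 m and height (world z) of spacer below 0.06 m and linear speed of spacer above 0.5 m/s).
It fails at once if the bush is dropped down the post (faster than 0.5 m/s while round the post) (horizontal distance between bush and post_foot below 0.006 m and height (world z) of bush below 0.06 m and linear speed of bush above 0.5 m/s).
It also fails if it takes over 64 s, if anything falls off the work surface, if the arm or the gripper's body presses on something with over 40 N, if the wrist force passes 120 N, or if a joint passes its speed limit or range.

## Working session

There is one attempt and no reset: what is moved stays moved. The work goes in short steps, Python scripts to look and compute and a tool call to move; the robot and the scene stay as the last step left them, time stands still between calls to the robot, and variables do not carry over. Pictures are saved under pics/ and viewed, at most 10 in all, crops included, and the job is handed in when it is done.

Besides the shell and the picture viewer there is one more tool, called in YAML: its name, and indented under it one key for each argument. move_arm: Moves the arm, as the interface text tells. Its arguments: {"type":"object","properties":{"rows":{"type":"array"},"fingers":{"type":"number"},"newtons":{"type":"number"}},"required":["rows"]}

```bash
mkdir -p pics; ls
python3 - <<'E'
from bench import r
import cv2,numpy as np
for n in("top","scene"):
    cv2.imwrite(f"pics/{n}0.png",r.grab_frame(n)); p=r.camera_params(n); print(n,{k:np.round(v,4).tolist() for k,v in p.items()})
o=r.get_obs(); print(o, r.tips_ahead)
E
```

```text
pics
top {'fx': 426.3695, 'fy': 426.3695, 'cx': 273.3799, 'cy': 209.9092, 'k1': -0.1233, 'world_from_camera': [[0.0263, -0.9923, 0.121, 0.4357], [-0.9994, -0.0232, 0.0264, -0.058], [-0.0234, -0.1216, -0.9923, 1.0107], [0.0, 0.0, 0.0, 1.0]]}
scene {'fx': 531.2302, 'fy': 531.2302, 'cx': 280.8763, 'cy': 203.6656, 'k1': -0.0049, 'world_from_camera': [[-0.6141, 0.4645, -0.638, 1.3526], [0.7892, 0.3529, -0.5026, 0.5783], [-0.0083, -0.8122, -0.5833, 0.7846], [0.0, 0.0, 0.0, 1.0]]}
{'clock': 0.1, 'joints': array([-1.35811192,  0.477682  ,  0.02234313,  1.55629377, -0.01149473,
        1.10930592, -0.08309134]), 'qvel': array([-0.00227306, -0.00117568,  0.000132  , -0.00405229, -0.00138508,
        0.00065677,  0.00029939]), 'tau': array([ 3.69287009e-03, -5.97759783e+01,  1.61335710e+00, -2.81953651e+01,
        1.28356065e-02,  5.12910701e-03,  3.09969053e-06]), 'tcp_pos': array([0.21269095, 0.64010737, 0.24447153]), 'orientation': array([-5.01659348e-01, -3.10114431e+00,  2.44266442e-03]), 'contact_force': array([-0.00361191,  1.05393795, -0.58493121]), 'moment': array([-0.00107959, -0.02672656, -0.03474101]), 'gripper_force': 0.0, 'grip_width': 0.08504842923162642} 0.014
```

View pics/top0.png

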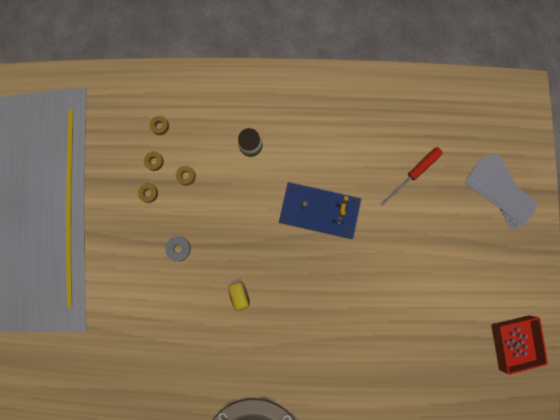

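View pics/scene0.png

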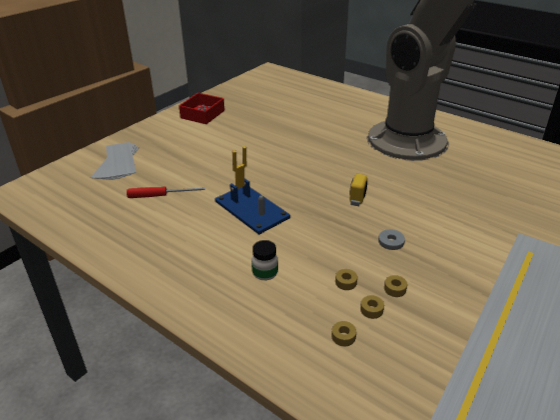

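Top view: spacer at (178,249). Brass rings are at (159,125), (153,161), (147,193) and (186,175); the last is farthest right, so it is the bush. The stand plate is centred near (320,210), with the post at (304,205) and the keeper upright near (343,207).

```bash
cat > h.py <<'E'
from bench import r
import cv2,numpy as np
from scipy.spatial.transform import Rotation as R
def cam(n):
    p=r.camera_params(n); K=np.array([[p["fx"],0,p["cx"]],[0,p["fy"],p["cy"]],[0,0,1]]); return K,np.array([p["k1"],0,0,0,0.]),p["world_from_camera"]
def plane(c,uv,z):
    K,d,T=c
    q=cv2.undistortPoints(np.float64(uv).reshape(-1,1,2),K,d)[:,0]
    v=np.c_[q,np.ones(len(q))]@T[:3,:3].T
    return T[:3,3]+v*((z-T[2,3])/v[:,2])[:,None]
def proj(c,P):
    K,d,T=c; I=np.linalg.inv(T)
    return cv2.projectPoints(np.float64(P).reshape(-1,1,3),cv2.Rodrigues(I[:3,:3])[0],I[:3,3],K,d)[0][:,0]
def totool(dw):  # world shift -> tool cm
    o=r.get_obs(); return R.from_rotvec(o["orientation"]).inv().apply(dw)*100
def yaw():  # world angle of tool y, deg
    v=R.from_rotvec(r.get_obs()["orientation"]).as_matrix()[:,1]; return np.degrees(np.arctan2(v[1],v[0]))
def blobs(m,amin=60):
    cs,_=cv2.findContours(m.astype(np.uint8),cv2.RETR_EXTERNAL,cv2.CHAIN_APPROX_NONE)
    return [c[:,0] for c in cs if cv2.contourArea(c)>amin]
E
python3 - <<'E'
from h import *
im=cv2.imread("pics/top0.png"); hsv=cv2.cvtColor(im,cv2.COLOR_BGR2HSV); c=cam("top")
print(im[249,170],im[175,179],im[161,146],hsv[161,146],hsv[175,179],hsv[210,320],hsv[249,170],hsv[230,170])
H,S,V=cv2.split(hsv)
b=max(blobs((H>100)&(H<130)&(S>120)),key=len)
P=plane(c,b,.012); rect=cv2.minAreaRect(np.float32(P[:,:2])); print("stand",rect)
sp=(S<80); sp[:,:100]=0; sp[:,220:]=0; sp[:100]=0
for q in blobs(sp): print("sp",cv2.minEnclosingCircle(np.float32(plane(c,q,.010)[:,:2])))
br=(S>160)&(V<140)&(H<30);br[:,:120]=0;br[:,205:]=0
for q in blobs(br): print("br",cv2.minEnclosingCircle(np.float32(plane(c,q,.015)[:,:2])), q.mean(0))
print("post",plane(c,[[304,205]],.062), "tool yaw",yaw())
E
```

```text
[106 101 101] [ 39  93 116] [ 40  93 117] [ 21 168 117] [ 21 169 116] [112 144  90] [120  12 106] [ 18 110 139]
stand ((0.5595541596412659, -0.14050821959972382), (0.17329102754592896, 0.09370474517345428), 78.67281341552734)
sp ((0.46078163385391235, 0.19386759400367737), 0.030723823234438896)
br ((0.5920047760009766, 0.2731669843196869), 0.022218288853764534) [147.4375 192.4375]
br ((0.6376065611839294, 0.18243108689785004), 0.021989163011312485) [185.08333333 174.9375    ]
br ((0.670820415019989, 0.264485627412796), 0.02272719144821167) [153.19148936 160.59574468]
br ((0.7614809274673462, 0.2569478750228882), 0.02365407533943653) [158.70212766 124.74468085]
post [[ 0.56401835 -0.10114964  0.062     ]] tool yaw 71.62219120270765
```

Run:
```python
from h import *
o=r.get_obs(); K,d,T=cam("wrist")
Rt=R.from_rotvec(o["orientation"]).as_matrix()
print("cam in tool",np.round(Rt.T@(T[:3,3]-o["tcp_pos"]),4),np.round(Rt.T@T[:3,:3],3).tolist(),K[0],d[0])
print(totool(np.array([.461,.194,.20])-o["tcp_pos"]))
```

```text
cam in tool [ 0.0676 -0.0008 -0.1288] [[0.0, -0.963, -0.268], [1.0, 0.0, -0.001], [0.001, -0.268, 0.963]] [344.60753595   0.         274.42334725] -0.03933877256984658
[-37.62890071 -34.49982033   4.50523455]
```

move_arm:
  rows: [-37.6,-34.5,4.5,83,-37.6,-34.5,4.5,83,-37.6,-34.5,4.5,83,-37.6,-34.5,4.5,83,-37.6,-34.5,4.5,83,-37.6,-34.5,4.5,83,-37.6,-34.5,4.5,83,-37.6,-34.5,4.5,83,-37.6,-34.5,4.5,83,-37.6,-34.5,4.5,83]
  fingers: 1

```text
clock: 1.35
tcp_pos: [0.4609, 0.1942, 0.2001]
orientation: [-2.431, -1.989, 0.001]
contact_force: [-0.4, 0.3, 0.2]
grip_width: 0.0851
gripper_force: 0.0
```

Run:
```python
from h import *
o=r.get_obs(); c=cam("wrist"); im=r.grab_frame("wrist"); cv2.imwrite("pics/w1.png",im)
print(o["clock"],o["tcp_pos"],yaw(),np.abs(o["qvel"]).max(),o["joints"])
S=cv2.cvtColor(im,cv2.COLOR_BGR2HSV)[...,1]
for q in blobs(S<60,300):
    print(q.mean(0),len(q),cv2.minEnclosingCircle(np.float32(plane(c,q,.012)[:,:2])))
```

```text
1.35 [0.46085231 0.19422877 0.20010409] -11.296206896366378 0.039083126460549546 [-0.92283129  0.25722457  0.47130704  2.03830793 -0.15064052  0.8791809
 -0.5677983 ]
[ 72.59463722 386.73974763] 634 ((0.17734478414058685, 0.011750798672437668), 0.07267966121435165)
[477.55210238 388.30347349] 547 ((0.6508532166481018, -0.08553090691566467), 0.07012290507555008)
[547.38509317 310.0931677 ] 161 ((0.7246540784835815, 0.01120360940694809), 0.032093413174152374)
[412.58041958 301.93356643] 286 ((0.5660115480422974, 0.04963906854391098), 0.04700848087668419)
[133.56818182 301.03787879] 264 ((0.3065868616104126, 0.1037178710103035), 0.045987121760845184)
[272.48863636 191.59659091] 176 ((0.4589575529098511, 0.1939648687839508), 0.030130652710795403)
```

View pics/w1.png

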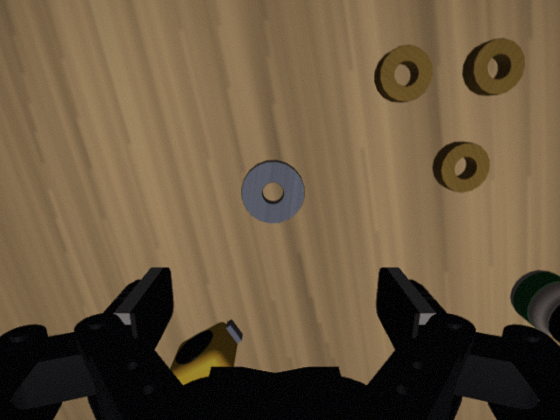

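The spacer is at pixel (272,192), centred between the open fingers. The bush is at (461,167), with two decoys above it.

move_arm:
  rows: [0,-0.2,6,0,0,-0.2,12,0,0,-0.2,16,0,0,-0.2,17.5,0,0,-0.2,18,0,0,-0.2,18.4,0,0,-0.2,18.4,0]

```text
clock: 2.28
tcp_pos: [0.4596, 0.1956, 0.0173]
orientation: [2.431, 1.99, 0.003]
contact_force: [0.9, 0.1, -0.2]
grip_width: 0.0854
gripper_force: 0.0
```

Run:
```python
from h import *
im=cv2.imread("pics/w1.png"); H,S,V=cv2.split(cv2.cvtColor(im,cv2.COLOR_BGR2HSV))
print(im[167,440],im[190,461],H[167,440],S[167,440]); o=r.get_obs(); print(o["tcp_pos"],o["contact_force"])
```

```text
[ 8 21 30] [31 75 97] 18 187
[0.45955022 0.19557677 0.01725048] [ 0.88795699  0.14927877 -0.16807623]
```

move_arm:
  rows: [-0.15,0,-0.5,0,-0.15,0,-0.5,0,-0.15,0,-0.3,0,-0.15,0,0,0,-0.15,0,0.2,0,-0.15,0,0.2,0]
  fingers: 0.76

```text
clock: 3.02
tcp_pos: [0.4584, 0.1934, 0.014]
orientation: [-2.431, -1.99, 0.001]
contact_force: [0.4, 0.9, -1.2]
grip_width: 0.0652
gripper_force: 0.0
```

Run:
```python
from h import *
print(r.tips_ahead)
o=r.get_obs(); im=r.grab_frame("wrist"); cv2.imwrite("pics/w2.png",im); print(o["tcp_pos"],o["contact_force"],o["grip_width"])
```

```text
0.014
[0.45842833 0.1934092  0.01398042] [ 0.37814188  0.8511347  -1.18341089] 0.06518199614884493
```

View pics/w2.png

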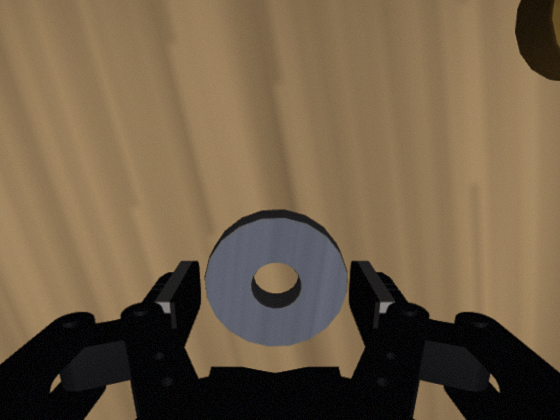

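The ring is at (276,278), between the pads, with no contact force.

Run:
```python
from h import *
c=cam("wrist"); im=cv2.imread("pics/w2.png"); o=r.get_obs()
H,S,V=cv2.split(cv2.cvtColor(im,cv2.COLOR_BGR2HSV))
m=((S<70)&(V>70)); m[:,:205]=0;m[:,349:]=0
q=max(blobs(m,1000),key=len); print(q.min(0),q.max(0))
e=plane(c,q,.014)[:,:2]; print(cv2.minEnclosingCircle(np.float32(e)))
x=np.array(cv2.minEnclosingCircle(np.float32(e))[0]); print(totool(np.r_[x,0.014]-o["tcp_pos"]))
```

```text
[205 218] [346 346]
((0.4592099189758301, 0.1935032457113266), 0.029565412551164627)
[0.02031866 0.06927066 0.00928815]
```

move_arm:
  rows: [0,0,0.2,0,0,0,0.4,0,0,0,0.5,0]

```text
clock: 3.45
tcp_pos: [0.4585, 0.1935, 0.0091]
orientation: [-2.431, -1.99, 0.0]
contact_force: [-0.2, 0.2, -0.7]
grip_width: 0.0649
gripper_force: 0.0
```

move_arm:
  rows: [0,0,0,0,0,0,0,0,0,0,0,0,0,0,0,0]
  fingers: 0.5
  newtons: 50

```text
clock: 3.95
tcp_pos: [0.4587, 0.1935, 0.0097]
orientation: [-2.431, -1.99, -0.0]
contact_force: [-1.4, -1.0, 5.5]
grip_width: 0.0573
gripper_force: 52.9
```

move_arm:
  rows: [0,0,-1,0,0,0,-4,0,0,0,-10,0,0,0,-16,0,0,0,-20,0,0,0,-22,0,0,0,-24,0]

```text
clock: 4.82
tcp_pos: [0.4581, 0.1932, 0.2505]
orientation: [-2.431, -1.99, -0.0]
contact_force: [-0.7, 0.8, -2.8]
grip_width: 0.0573
gripper_force: 54.8
```

Run:
```python
from h import *
o=r.get_obs(); c=cam("wrist"); im=r.grab_frame("wrist"); cv2.imwrite("pics/w3.png",im)
print(o["tcp_pos"],yaw(),o["grip_width"],o["contact_force"])
print(totool(np.array([.551,-.18,.25])-o["tcp_pos"]))
```

```text
[0.45811598 0.19320649 0.25048096] -11.413146926300056 0.057292931871513304 [-0.67621239  0.75970482 -2.801243  ]
[-3.47447546e+01  1.64896674e+01 -2.16354477e-02]
```

View pics/w3.png

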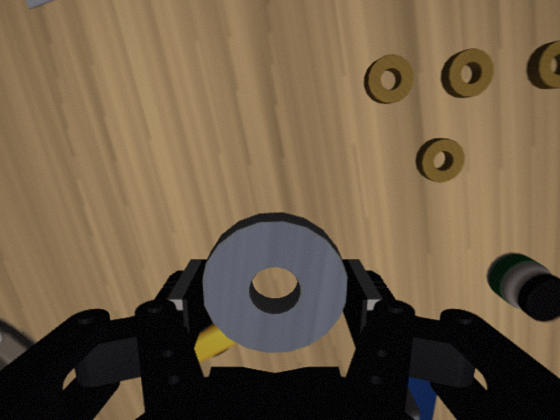

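The spacer is held centrally at (276,282).

move_arm:
  rows: [-34.7,16.5,0,0,-34.7,16.5,0,0,-34.7,16.5,0,0,-34.7,16.5,0,0,-34.7,16.5,0,0,-34.7,16.5,0,0,-34.7,16.5,0,0,-34.7,16.5,0,0]

```text
clock: 5.88
tcp_pos: [0.5512, -0.1795, 0.2486]
orientation: [-2.432, -1.987, 0.002]
contact_force: [-0.6, 1.3, -3.1]
grip_width: 0.0576
gripper_force: 54.8
```

Run:
```python
from h import *
o=r.get_obs(); im=r.grab_frame("wrist"); cv2.imwrite("pics/w4.png",im)
print(o["tcp_pos"],yaw(),np.abs(o["qvel"]).max(),o["joints"])
```

```text
[ 0.5512227  -0.17951779  0.24862072] -11.346542634416032 0.03976631537330942 [-0.32857896  0.37461901  0.69453944  1.81952732 -0.27359611  1.04673551
  0.27039263]
```

View pics/w4.png

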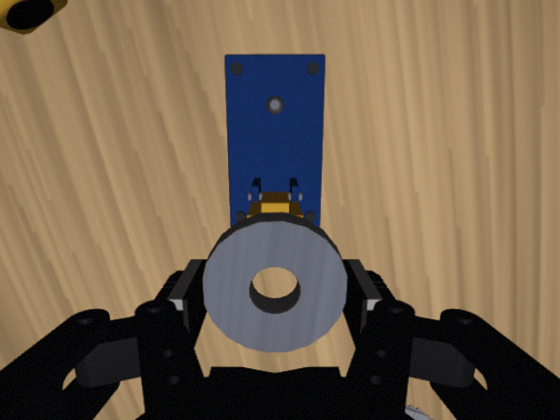

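Run:
```python
from h import *
c=cam("wrist"); im=cv2.imread("pics/w4.png"); H,S,V=cv2.split(cv2.cvtColor(im,cv2.COLOR_BGR2HSV)); o=r.get_obs()
sub=((S<90)&(V>60)).astype(np.uint8); w=np.zeros_like(sub); w[92:120,262:290]=sub[92:120,262:290]
for q in blobs(w,10):
    (u,rad)=cv2.minEnclosingCircle(np.float32(q)); print("tip px",u,rad); tip=plane(c,[u],.062)[0]; print(tip)
m=((H>100)&(H<130)&(S>120)).astype(np.uint8); m[190:]=0
q=max(blobs(m,1000),key=len)
for sel in (q[(q[:,1]>80)&(q[:,1]<170)&(q[:,0]<260)],q[(q[:,1]>80)&(q[:,1]<170)&(q[:,0]>290)],q[(q[:,1]<60)&(q[:,0]>235)&(q[:,0]<315)]):
    P=plane(c,sel,.012)[:,:2]; f=cv2.fitLine(np.float32(P),2,0,.01,.01).ravel(); print(np.degrees(np.arctan2(f[1],f[0])),f)
s=np.array([.196,.981])
im=cv2.imread("pics/w3.png")
print(totool(np.r_[tip[:2],0.15]-o["tcp_pos"]))
# ring bottom centre estimate: hole top centre
print(proj(c,np.r_[o["tcp_pos"][:2],o["tcp_pos"][2]+.0045]), proj(c,o["tcp_pos"]+R.from_rotvec(o["orientation"]).apply([[0,.03,-.0045],[0,-.03,-.0045],[.03,0,-.0045],[-.03,0,-.0045]])))
```

```text
tip px (275.1875, 105.875) 7.214723110198975
[ 0.56705156 -0.10212325  0.062     ]
78.77796 [ 0.19461155  0.9808804   0.5154024  -0.1097914 ]
78.69265 [ 0.19607191  0.9805895   0.6104329  -0.1288321 ]
-11.351656 [ 0.9804376  -0.19683014  0.5766387  -0.05315483]
[7.73801466 0.05135214 9.87100568]
[[274.02799535 291.65634397]] [[348.7699311  291.56608877]
 [199.34737266 291.47119426]
 [274.0391703  219.94473221]
 [274.05075454 354.80105698]]
```

```bash
cat >> h.py <<'E'
def held(im,c,dz,mask,x0=205,x1=347):
    """offset of held ring's top-face centre (dz above TCP) in tool cm; mask = ring top face"""
    o=r.get_obs(); m=mask.astype(np.uint8).copy(); m[:,:x0]=0; m[:,x1:]=0; m[:205]=0; m[355:]=0
    q=max(blobs(m,800),key=len); k=q[(q[:,0]>x0+6)&(q[:,0]<x1-7)]
    P=plane(c,k,o["tcp_pos"][2]+dz); A=np.c_[2*P[:,:2],np.ones(len(P))]; s=np.linalg.lstsq(A,(P[:,:2]**2).sum(1),rcond=None)[0]
    return q.min(0),q.max(0),totool(np.r_[s[:2],o["tcp_pos"][2]]-o["tcp_pos"]),np.sqrt(s[2]+s[0]**2+s[1]**2)
E
python3 - <<'E'
from h import *
c=cam("wrist"); im=cv2.imread("pics/w4.png"); H,S,V=cv2.split(cv2.cvtColor(im,cv2.COLOR_BGR2HSV))
print(im[200:240:2,276].tolist()); print(im[345:360,276].tolist()); print(im[260:320:4,276].tolist())
for dz in (0,.0043): print(held(im,c,dz,(V>75)&(S<90)))
E
```

```text
[[13, 40, 58], [16, 61, 88], [44, 138, 181], [48, 144, 186], [47, 144, 187], [47, 144, 186], [37, 77, 98], [35, 34, 33], [34, 35, 34], [30, 28, 31], [38, 35, 37], [110, 100, 96], [117, 106, 101], [116, 103, 100], [112, 102, 100], [114, 101, 98], [113, 101, 97], [113, 100, 97], [117, 103, 100], [117, 106, 101]]
[[116, 103, 101], [120, 109, 106], [117, 105, 103], [120, 109, 105], [121, 109, 105], [118, 106, 103], [114, 107, 104], [101, 123, 140], [98, 135, 161], [98, 135, 161], [99, 135, 162], [99, 137, 164], [98, 136, 165], [103, 140, 167], [95, 136, 162]]
[[118, 104, 102], [118, 105, 101], [104, 143, 174], [102, 141, 170], [105, 143, 174], [107, 147, 175], [105, 146, 172], [110, 149, 177], [104, 145, 173], [107, 146, 176], [34, 30, 33], [34, 31, 33], [34, 34, 35], [36, 37, 37], [119, 107, 102]]
(array([205, 221], dtype=int32), array([346, 353], dtype=int32), array([-2.08747044e-01,  1.30449819e-02, -1.79723588e-04]), np.float64(0.030180271339630284))
(array([205, 221], dtype=int32), array([346, 353], dtype=int32), array([ 2.18553411e-02,  1.40500329e-02, -4.17185359e-06]), np.float64(0.029173582810881622))
```

move_arm:
  rows: [5,0,0,0,7.7,0,0,0,7.7,0,4,0,7.7,0,9,0,7.7,0,14,0,7.7,0,15.5,0,7.7,0,15.5,0,7.7,0,15.5,0]

```text
clock: 6.92
tcp_pos: [0.5686, -0.1036, 0.0963]
orientation: [2.429, 1.99, 0.004]
contact_force: [0.2, -0.0, -2.2]
grip_width: 0.058
gripper_force: 54.8
```

Run:
```python
from h import *
o=r.get_obs(); c=cam("wrist"); im=r.grab_frame("wrist"); cv2.imwrite("pics/w5.png",im)
print(o["tcp_pos"],yaw(),o["contact_force"],totool(np.array([.5667,-.1021,.08])-o["tcp_pos"]))
print("expected tip px",proj(c,[.5667,-.1021,.062]))
cv2.imwrite("pics/w5c.png",cv2.resize(im[190:370,180:380],None,fx=3,fy=3,interpolation=cv2.INTER_CUBIC))
```

```text
[ 0.56855972 -0.10357494  0.09626188] -11.363508261740762 [ 0.21786947 -0.02909542 -2.20956176] [ 0.10673751 -0.21702763  1.62552528]
expected tip px [[269.83546728 252.6818029 ]]
```

View pics/w5c.png

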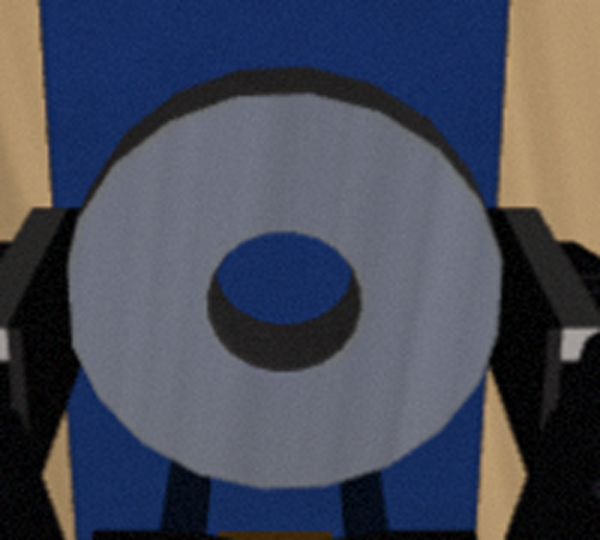

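Bore at crop centre (284,300), plate visible beyond it; the ring sits about 2 mm to the right of the plate midline, so I correct before lowering.

move_arm:
  rows: [0.1,-0.2,0.5,0,0.1,-0.2,1.2,0,0.1,-0.2,1.5,0,0.1,-0.2,1.5,0,0.1,-0.2,1.5,0,0.1,-0.2,1.5,0]

```text
clock: 7.72
tcp_pos: [0.5654, -0.1024, 0.0794]
orientation: [2.431, 1.99, 0.0]
contact_force: [0.0, 0.0, -2.3]
grip_width: 0.0575
gripper_force: 54.9
```

```bash
cat >> h.py <<'E'
def rel(p):
    o=r.get_obs(); print(round(o["clock"],2),o["tcp_pos"].round(4),round(yaw(),2),o["contact_force"].round(1),"to go",totool(np.array(p)-o["tcp_pos"]).round(3))
E
python3 -c "
from h import *
rel([.5667,-.1021,.0217]); im=r.grab_frame('wrist'); cv2.imwrite('pics/w6.png',im)
H,S,V=cv2.split(cv2.cvtColor(im,cv2.COLOR_BGR2HSV)); print(held(im,cam('wrist'),.0043,(V>75)&(S<90)))
b=(H>100)&(H<130)&(S>120)
for y in (200,215,230):
    x=np.flatnonzero(b[y]); print(y,x.min(),x.max(), plane(cam('wrist'),[[x.min(),y],[x.max(),y]],.012)[:,:2].mean(0), totool(np.r_[plane(cam('wrist'),[[x.min(),y],[x.max(),y]],.012)[:,:2].mean(0),0]-r.get_obs()['tcp_pos']))
"
```

```text
7.72 [ 0.5654 -0.1024  0.0794] -11.38 [ 0.   0.  -2.3] to go [0.054 0.119 5.769]
(array([205, 221], dtype=int32), array([346, 352], dtype=int32), array([3.46943510e-02, 7.27299889e-03, 3.55926915e-06]), np.float64(0.029062089194867385))
200 193 360 [ 0.57080919 -0.082344  ] [2.06838596 0.12925674 7.94123792]
215 194 359 [ 0.56902192 -0.09130632] [1.15450771 0.13094838 7.94118789]
230 195 358 [ 0.56719084 -0.10048926] [0.21813708 0.13270086 7.94113663]
```

move_arm:
  rows: [0.02,0.12,0,0,0.02,0.12,0,0,0.02,0.12,0.4,0,0.02,0.12,0.8,0,0.02,0.12,1.2,0,0.02,0.12,1.6,0,0.02,0.12,2,0,0.02,0.12,2,0]

```text
clock: 8.78
tcp_pos: [0.5663, -0.1023, 0.0589]
orientation: [-2.43, -1.99, 0.001]
contact_force: [0.5, 0.9, -2.2]
grip_width: 0.0576
gripper_force: 54.9
```

```bash
python3 -c "
from h import *
rel([.5667,-.1021,.0217])"
```

```text
8.78 [ 0.5663 -0.1023  0.0589] -11.38 [ 0.5  0.9 -2.2] to go [0.031 0.04  3.72 ]
```

Threading freely with the ring bottom at 49 mm, below the tip. I lower it the rest of the way.

move_arm:
  rows: [0.02,0.03,0.5,0,0.02,0.03,1.0,0,0.02,0.03,1.5,0,0.02,0.03,2.0,0,0.02,0.03,2.5,0,0.02,0.03,3.0,0,0.02,0.03,3.4,0,0.02,0.03,3.6,0,0.02,0.03,3.7,0,0.02,0.03,3.7,0]

```text
clock: 10.02
tcp_pos: [0.5669, -0.1023, 0.0223]
orientation: [2.431, 1.99, 0.0]
contact_force: [0.0, 0.4, -1.7]
grip_width: 0.0576
gripper_force: 54.9
```

```bash
python3 -c "
from h import *
rel([.5667,-.1021,.0217])"
```

```text
10.03 [ 0.5669 -0.1023  0.0223] -11.38 [ 0.   0.4 -1.7] to go [ 0.013 -0.024  0.063]
```

move_arm:
  rows: [0,0,0.07,0,0,0,0.12,0,0,0,0.12,0]

```text
clock: 10.4
tcp_pos: [0.567, -0.1023, 0.0218]
orientation: [-2.431, -1.99, -0.001]
contact_force: [-1.6, 0.3, 5.1]
grip_width: 0.0579
gripper_force: 55.7
```

move_arm:
  rows: [0,0,0,0,0,0,0,0,0,0,0,0,0,0,-2,0,0,0,-6,0,0,0,-12,0,0,0,-17,0,0,0,-18,0,0,0,-18,0]
  fingers: 1

```text
clock: 11.52
tcp_pos: [0.5671, -0.1021, 0.2022]
orientation: [2.43, 1.99, 0.003]
contact_force: [-0.0, 0.2, -1.3]
grip_width: 0.0854
gripper_force: 0.0
```

Run:
```python
from h import *
o=r.get_obs(); c=cam("wrist"); im=r.grab_frame("wrist"); cv2.imwrite("pics/w7.png",im)
H,S,V=cv2.split(cv2.cvtColor(im,cv2.COLOR_BGR2HSV)); m=((S<90)&(V>60)).astype(np.uint8)
for q in blobs(m,300):
    print(q.mean(0),cv2.minEnclosingCircle(np.float32(plane(c,q,.026)[:,:2])))
# bush from w1 (pose then) via top estimate
rel([.638,.182,.2])
cv2.imwrite("pics/w7s.png",cv2.resize(im,None,fx=1,fy=1))
```

```text
[273.74033149 193.75138122] ((0.5668249726295471, -0.10178408771753311), 0.029617154970765114)
[416.3964497   24.73964497] ((0.7138345241546631, 0.021390676498413086), 0.02681571990251541)
11.57 [ 0.5664 -0.1019  0.2009] -11.37 [-0.5  0.3 -0.3] to go [29.248  1.421  0.101]
```

View pics/w7.png

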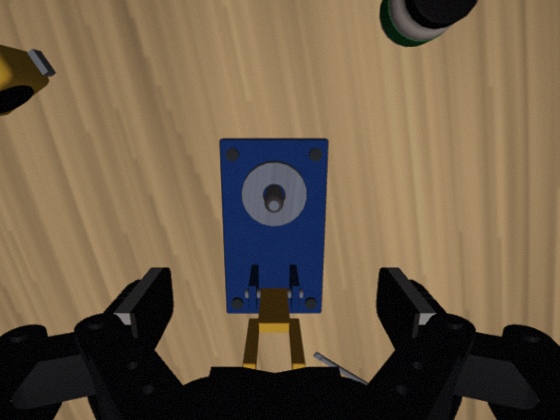

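The spacer is home round the post at (274,194). Next is the bush.

move_arm:
  rows: [29.2,1.4,0,0,29.2,1.4,0,0,29.2,1.4,0,0,29.2,1.4,0,0,29.2,1.4,0,0,29.2,1.4,0,0,29.2,1.4,0,0]

```text
clock: 12.45
tcp_pos: [0.6373, 0.18, 0.1994]
orientation: [-2.431, -1.989, 0.005]
contact_force: [-0.1, -0.5, 0.0]
grip_width: 0.0857
gripper_force: 0.0
```

Run:
```python
from h import *
o=r.get_obs(); c=cam("wrist"); im=r.grab_frame("wrist"); cv2.imwrite("pics/w8.png",im)
H,S,V=cv2.split(cv2.cvtColor(im,cv2.COLOR_BGR2HSV)); m=((S>150)&(V<140)&(V>40)&(H<32)).astype(np.uint8)
for q in blobs(m,400):
    P=cv2.minEnclosingCircle(np.float32(plane(c,q,.02)[:,:2])); print(q.mean(0),P,totool(np.r_[P[0],.2]-o["tcp_pos"]))
print(yaw(),o["tcp_pos"])
```

```text
[272.58992806 189.03597122] ((0.6363847851753235, 0.18384422361850739), 0.022999100387096405) [ 0.35964455 -0.17109678 -0.0583191 ]
[202.30188679  99.22012579] ((0.5922167897224426, 0.2730919420719147), 0.023154426366090775) [ 8.22398425 -6.27943364 -0.06556933]
[293.42  89.98] ((0.6704034805297852, 0.2643637955188751), 0.022299159318208694) [ 8.92835209  1.55619423 -0.07947871]
[398.53892216  79.86826347] ((0.7595335841178894, 0.25595951080322266), 0.023711537942290306) [ 9.88275031 10.45770744 -0.09561183]
-11.506557995274203 [0.6373428  0.17997772 0.19942184]
```

View pics/w8.png

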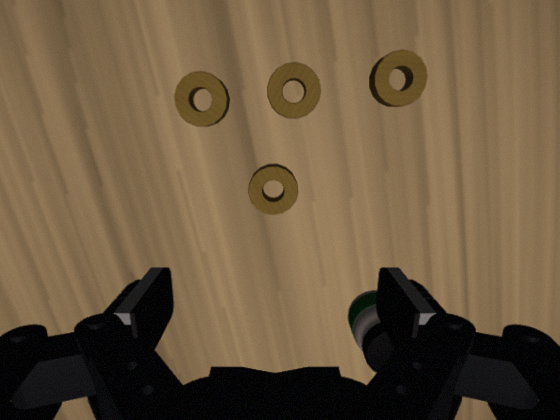

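move_arm:
  rows: [0.35,-0.15,4,0,0.35,-0.15,9,0,0.35,-0.15,13,0,0.35,-0.15,15,0,0.35,-0.15,15,0,0.35,-0.15,15,0]
  fingers: 1

```text
clock: 13.25
tcp_pos: [0.6387, 0.1846, 0.0528]
orientation: [2.431, 1.989, 0.004]
contact_force: [1.4, 0.1, 0.7]
grip_width: 0.0851
gripper_force: 0.0
```

```bash
python3 -c "
from h import *
rel([.6364,.1838,.018])"
```

```text
13.25 [0.6387 0.1846 0.0528] -11.43 [1.4 0.1 0.7] to go [-0.132 -0.222  3.483]
```

move_arm:
  rows: [-0.13,-0.2,1,0,-0.13,-0.2,2,0,-0.13,-0.2,3,0,-0.13,-0.2,3.5,0,-0.13,-0.2,3.5,0,-0.13,-0.2,3.5,0]

```text
clock: 14.0
tcp_pos: [0.6355, 0.1841, 0.0163]
orientation: [2.431, 1.99, 0.001]
contact_force: [0.0, 0.1, -1.0]
grip_width: 0.0855
gripper_force: 0.0
```

```bash
python3 -c "
from h import *
rel([.6364,.1838,.018])"
```

```text
14.0 [0.6355 0.1841 0.0163] -11.39 [ 0.   0.1 -1. ] to go [-0.007  0.098 -0.171]
```

move_arm:
  rows: [0,0.1,-0.15,0,0,0.1,-0.15,0,0,0.1,-0.15,0,0,0.1,-0.15,0,0,0.1,-0.15,0,0,0.1,-0.15,0]
  fingers: 0.3
  newtons: 50

```text
clock: 14.75
tcp_pos: [0.6365, 0.184, 0.0184]
orientation: [-2.431, -1.99, -0.001]
contact_force: [-1.3, -0.2, 4.1]
grip_width: 0.0437
gripper_force: 50.5
```

```bash
python3 -c "
from h import *
rel([.6364,.1838,.018])"
```

```text
14.75 [0.6365 0.184  0.0184] -11.39 [-1.3 -0.2  4.1] to go [-0.02  -0.004  0.044]
```

move_arm:
  rows: [0,0,-1,0,0,0,-4,0,0,0,-9,0,0,0,-14,0,0,0,-18,0,0,0,-19,0,0,0,-19,0]

```text
clock: 15.62
tcp_pos: [0.6359, 0.184, 0.2074]
orientation: [-2.43, -1.99, -0.0]
contact_force: [-0.0, -0.6, -2.5]
grip_width: 0.0436
gripper_force: 51.6
```

Run:
```python
from h import *
c=cam("wrist"); im=r.grab_frame("wrist"); cv2.imwrite("pics/w9.png",im)
H,S,V=cv2.split(cv2.cvtColor(im,cv2.COLOR_BGR2HSV)); m=(S>140)&(V<150)&(V>55)&(H<32)
for dz in (.0016,): print(held(im,c,dz,m,225,325))
rel([.5667,-.1021,.20])
```

```text
(array([225, 239], dtype=int32), array([324, 336], dtype=int32), array([-8.90067444e-02,  7.32931767e-02, -7.09995946e-05]), np.float64(0.022193219593710796))
15.68 [0.6352 0.184  0.2062] -11.37 [ 0.1  0.5 -3.1] to go [-29.394  -1.078   0.646]
```

View pics/w9.png

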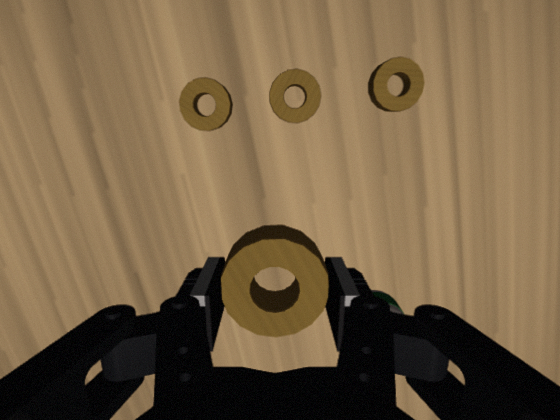

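The bush is held at about (275,282), well centred. Back to the post.

move_arm:
  rows: [-29.3,-1.1,0.6,0,-29.3,-1.1,0.6,0,-29.3,-1.1,0.6,0,-29.3,-1.1,0.6,0,-29.3,-1.1,0.6,0,-29.3,-1.1,0.6,0,-29.3,-1.1,6,0,-29.3,-1.1,9,0,-29.3,-1.1,9,0,-29.3,-1.1,9,0]

```text
clock: 16.92
tcp_pos: [0.5681, -0.1008, 0.118]
orientation: [2.43, 1.991, 0.0]
contact_force: [0.4, -0.4, -1.4]
grip_width: 0.0439
gripper_force: 51.8
```

Run:
```python
from h import *
rel([.5667,-.1021,.0442])
c=cam("wrist"); im=r.grab_frame("wrist"); cv2.imwrite("pics/w10.png",im)
H,S,V=cv2.split(cv2.cvtColor(im,cv2.COLOR_BGR2HSV)); m=(S>140)&(V<150)&(V>45)&(H<32)
print(held(im,c,.0016,m,225,325))
```

```text
16.93 [ 0.5681 -0.1008  0.118 ] -11.35 [ 0.4 -0.4 -1.4] to go [-0.152 -0.114  7.378]
(array([225, 234], dtype=int32), array([324, 336], dtype=int32), array([5.61138136e-02, 3.22829877e-02, 5.73866288e-05]), np.float64(0.022351639935713166))
```

move_arm:
  rows: [-0.14,-0.12,1,0,-0.14,-0.12,2,0,-0.14,-0.12,3,0,-0.14,-0.12,3,0,-0.14,-0.12,3,0,-0.14,-0.12,3,0]

```text
clock: 17.73
tcp_pos: [0.5664, -0.1024, 0.0879]
orientation: [2.431, 1.99, 0.001]
contact_force: [0.1, -0.7, -1.8]
grip_width: 0.0439
gripper_force: 51.8
```

```bash
python3 -c "
from h import *
rel([.5667,-.1021,.0442])"
```

```text
17.73 [ 0.5664 -0.1024  0.0879] -11.39 [ 0.1 -0.7 -1.8] to go [0.034 0.019 4.369]
```

move_arm:
  rows: [0.03,0.02,0.4,0,0.03,0.02,0.8,0,0.03,0.02,1.2,0,0.03,0.02,1.6,0,0.03,0.02,2,0,0.03,0.02,2,0]

```text
clock: 18.48
tcp_pos: [0.5661, -0.102, 0.0672]
orientation: [-2.43, -1.99, 0.001]
contact_force: [0.3, 0.2, -2.0]
grip_width: 0.0439
gripper_force: 51.9
```

```bash
python3 -c "
from h import *
rel([.5667,-.1021,.0442])"
```

```text
18.48 [ 0.5661 -0.102   0.0672] -11.38 [ 0.3  0.2 -2. ] to go [-1.000e-03  5.900e-02  2.298e+00]
```

move_arm:
  rows: [0,0.05,0.4,0,0,0.05,0.8,0,0,0.05,1.2,0,0,0.05,1.6,0,0,0.05,1.9,0,0,0.05,2.1,0,0,0.05,2.2,0,0,0.05,2.3,0,0,0.05,2.3,0]

```text
clock: 19.6
tcp_pos: [0.5669, -0.1021, 0.0446]
orientation: [2.431, 1.99, 0.0]
contact_force: [-1.1, -0.2, -1.2]
grip_width: 0.0438
gripper_force: 51.9
```

```bash
python3 -c "
from h import *
rel([.5667,-.1021,.0442])"
```

```text
19.6 [ 0.5669 -0.1021  0.0446] -11.38 [-1.1 -0.2 -1.2] to go [-0.001 -0.02   0.041]
```

move_arm:
  rows: [0,0,0.06,0,0,0,0.12,0,0,0,0.12,0]

```text
clock: 19.98
tcp_pos: [0.567, -0.1022, 0.0444]
orientation: [-2.431, -1.99, -0.001]
contact_force: [-2.9, 0.5, 8.5]
grip_width: 0.044
gripper_force: 52.9
```

move_arm:
  rows: [0,0,0,0,0,0,0,0,0,0,0,0,0,0,0,0,0,0,-2,0,0,0,-7,0,0,0,-12,0,0,0,-16,0,0,0,-16,0]
  fingers: 1

```text
clock: 21.1
tcp_pos: [0.569, -0.103, 0.2079]
orientation: [2.428, 1.987, 0.009]
contact_force: [0.4, -0.2, -0.2]
grip_width: 0.0856
gripper_force: 0.0
```

Run:
```python
from h import *
c=cam("wrist"); im=r.grab_frame("wrist"); cv2.imwrite("pics/w11.png",im)
sc=r.grab_frame("scene"); cv2.imwrite("pics/s11.png",sc)
s0=cv2.imread("pics/scene0.png")
crop=lambda a:cv2.resize(a[130:240,190:310],(400,367),interpolation=cv2.INTER_CUBIC)
cv2.imwrite("pics/comb.png",np.hstack([crop(s0),cv2.resize(im[100:420,140:440],(400,367))]))
rel([.5667,-.1021,.2])
C=cam("scene"); u=np.array([.981,-.196,0]);s=np.array([.196,.981,0]);p=np.array([.5667,-.1021,0]);h=p-.085*s+[0,0,.05]
for a in (1.4,1.57,1.7):
    f=lambda L:h+L*(np.cos(a)*s+np.array([0,0,np.sin(a)]))
    print(a,proj(C,[h,f(.108)+.015*u,f(.108)-.015*u]).round(1).tolist())
```

```text
21.2 [ 0.5669 -0.102   0.2043] -11.38 [-0.1 -0.8 -0.2] to go [-0.009 -0.019  0.431]
1.4 [[239.2, 185.3], [236.4, 153.1], [246.6, 148.9]]
1.57 [[239.2, 185.3], [231.7, 149.6], [241.8, 145.4]]
1.7 [[239.2, 185.3], [228.2, 147.7], [238.3, 143.6]]
```

View pics/comb.png

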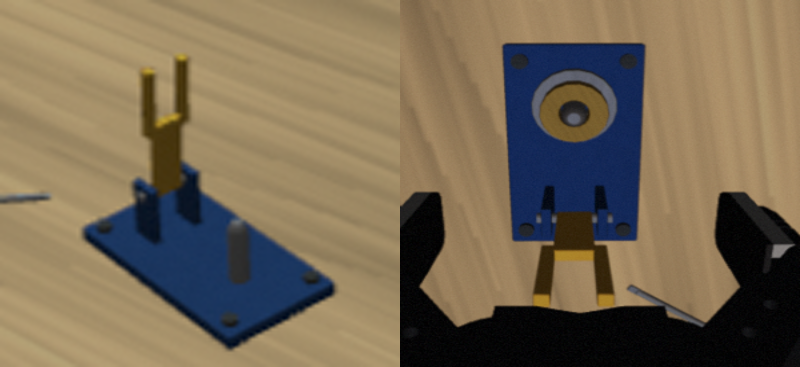

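Left crop: keeper upright, about 1.48 rad. Right crop: bush seated round the post on the spacer. Now I shut the fingers, pass over the keeper and come down behind it.

move_arm:
  rows: [0,0,-2,0,-5,0,-2,0,-10,0,-2,0,-13.5,0,-2,0,-13.5,0,-2,0,-13.5,0,-2,0,-13.5,0,-2,0]
  fingers: 0

```text
clock: 22.08
tcp_pos: [0.5406, -0.2328, 0.2228]
orientation: [-2.427, -1.992, 0.0]
contact_force: [-0.4, 0.4, -0.4]
grip_width: 0.0002
gripper_force: 0.0
```

```bash
python3 -c "
from h import *
p=np.array([.5667,-.1021,0]);s=np.array([.196,.981,0])
rel(p-.135*s+[0,0,.116]); print(r.get_obs()['grip_width'],r.get_obs()['joints'])
im=r.grab_frame('wrist'); cv2.imwrite('pics/w12.png',im)
c=cam('wrist')
print(held.__name__)
H,S,V=cv2.split(cv2.cvtColor(im,cv2.COLOR_BGR2HSV)); m=(S>140)&(V>45)&(H<32); m[:,:200]=0;m[:,350:]=0
for q in blobs(m,100): 
    P=plane(c,q,.046)[:,:2]; print(q.mean(0),cv2.minEnclosingCircle(np.float32(P)))
"
```

```text
22.07 [ 0.5406 -0.2328  0.2228] -11.25 [-0.4  0.4 -0.4] to go [-0.188  0.011 10.681]
0.00018492348459680228 [-0.23101512  0.4266397   0.70432423  1.82633314 -0.32302866  1.00731377
  0.40831496]
held
[274.5        141.21518987] ((0.5497204065322876, -0.18682686984539032), 0.029771441593766212)
[274.87804878  36.32317073] ((0.5667402744293213, -0.10459303855895996), 0.023160116747021675)
```

move_arm:
  rows: [-0.2,0,3,0,-0.2,0,6,0,-0.2,0,9,0,-0.2,0,10.5,0,-0.2,0,10.5,0,-0.2,0,10.5,0]

```text
clock: 22.88
tcp_pos: [0.5406, -0.2367, 0.1194]
orientation: [2.43, 1.99, 0.001]
contact_force: [-0.1, -0.3, 0.0]
grip_width: -0.0004
gripper_force: 0.0
```

```bash
python3 -c "
from h import *
p=np.array([.5667,-.1021,0]);s=np.array([.196,.981,0])
rel(p-.06*s+[0,0,.116])"
```

```text
22.88 [ 0.5406 -0.2367  0.1194] -11.37 [-0.1 -0.3  0. ] to go [ 7.707 -0.086  0.34 ]
```

move_arm:
  rows: [1,0,0,0,2,0,0,0,3,0,0,0,3.8,0,0,0,4.6,0,0,0,5.4,0,0,0,6.2,0,0,0,7,0,0,0,7,0,0,0]

```text
clock: 24.0
tcp_pos: [0.554, -0.1667, 0.1183]
orientation: [-2.429, -1.992, -0.001]
contact_force: [-1.3, 0.4, 1.4]
grip_width: 0.0001
gripper_force: 0.1
```

Run:
```python
from h import *
p=np.array([.5667,-.1021,0]);s=np.array([.196,.981,0])
rel(p-.04*s+[0,0,.068])
sc=r.grab_frame("scene"); w=r.grab_frame("wrist")
cv2.imwrite("pics/c13.png",np.hstack([cv2.resize(sc[100:260,160:340],(400,356),interpolation=cv2.INTER_CUBIC),cv2.resize(w[0:373,70:490],(400,356))]))
```

```text
24.0 [ 0.554  -0.1667  0.1183] -11.3 [-1.3  0.4  1.4] to go [ 2.574 -0.023  5.035]
```

move_arm:
  rows: [0.7,0,0.4,0,1.4,0,0.9,0,2.0,0,1.5,0,2.5,0,2.1,0,2.5,0,2.8,0,2.5,0,3.5,0,2.5,0,4.1,0,2.5,0,4.6,0,2.5,0,4.6,0]

```text
clock: 25.22
tcp_pos: [0.5582, -0.1435, 0.0719]
orientation: [-2.431, -1.99, 0.001]
contact_force: [-0.0, 0.9, -0.2]
grip_width: -0.0002
gripper_force: 0.0
```

Run:
```python
from h import *
p=np.array([.5667,-.1021,0]);s=np.array([.196,.981,0])
rel(p-.04*s+[0,0,.068])
```

```text
25.23 [ 0.5582 -0.1435  0.0719] -11.39 [-0.   0.9 -0.2] to go [0.22  0.02  0.393]
```

move_arm:
  rows: [0,0,0.1,0,0,0,0.2,0,0,0,0.3,0,0,0,0.4,0,0,0,0.4,0]

```text
clock: 25.85
tcp_pos: [0.5586, -0.1433, 0.0683]
orientation: [-2.431, -1.99, 0.0]
contact_force: [-0.0, -0.0, 0.2]
grip_width: 0.0002
gripper_force: 0.0
```

Run:
```python
from h import *
p=np.array([.5667,-.1021,0]);s=np.array([.196,.981,0])
rel(p-.04*s+[0,0,.068])
```

```text
25.85 [ 0.5586 -0.1433  0.0683] -11.38 [-0.  -0.   0.2] to go [ 0.196 -0.013  0.033]
```

move_arm:
  rows: [0,0,0.1,0,0,0,0.2,0,0,0,0.3,0,0,0,0.3,0]

```text
clock: 26.35
tcp_pos: [0.5587, -0.1434, 0.068]
orientation: [-2.43, -1.989, -0.003]
contact_force: [-8.2, 3.2, 28.3]
grip_width: 0.0002
gripper_force: 14.2
```

move_arm:
  rows: [0,0,-0.3,0,0,0,-1,0,0,0,-4,0,0,0,-9,0,0,0,-14,0,0,0,-18,0,0,0,-18,0,0,0,-18,0]

```text
clock: 27.35
tcp_pos: [0.5582, -0.143, 0.2448]
orientation: [-2.43, -1.99, 0.001]
contact_force: [-0.0, 1.0, 0.1]
grip_width: 0.0001
gripper_force: 0.0
```

Run:
```python
from h import *
o=r.get_obs(); print(o["clock"],o["tcp_pos"],o["contact_force"],np.abs(o["qvel"]).max())
c=cam("wrist"); im=r.grab_frame("wrist"); cv2.imwrite("pics/w14.png",im); sc=r.grab_frame("scene"); cv2.imwrite("pics/s14.png",sc)
p=np.array([.5667,-.1021,0]);s=np.array([.196,.981,0]);u=np.array([.981,-.196,0])
HS=lambda a:cv2.split(cv2.cvtColor(a,cv2.COLOR_BGR2HSV))
for n,a,cc in(("w",im,c),("s",sc,cam("scene"))):
    H,S,V=HS(a); m=((S>150)&(V>90)&(H>15)&(H<32)); e=proj(cc,p+np.array([k*.015*u+.023*s+[0,0,z] for k in(-1,1) for z in (.054,.046)])); print(n,"expect prong ends",e.round(1).tolist())
    b=proj(cc,[p+[0,0,.05]])[0].astype(int)
    w=np.zeros_like(m); w[max(b[1]-90,0):b[1]+90,max(b[0]-60,0):b[0]+60]=m[max(b[1]-90,0):b[1]+90,max(b[0]-60,0):b[0]+60]
    for q in blobs(w,30): print(n,q.min(0),q.max(0),cv2.approxPolyDP(q,3,True).ravel().reshape(-1,2).tolist())
H,S,V=HS(im); m=(H<32)&(S>140)&(V>45)
```

```text
27.35 [ 0.55817654 -0.14295723  0.24480254] [-0.04732138  1.02883531  0.10719635] 0.017655813829186674
w expect prong ends [[258.2, 120.6], [258.6, 120.6], [291.6, 120.6], [291.2, 120.5]]
w [252 122] [298 235] [[255, 122], [252, 150], [255, 181], [263, 183], [263, 232], [286, 235], [287, 183], [294, 182], [298, 150], [295, 122], [263, 127], [262, 122]]
s expect prong ends [[271.7, 200.5], [271.7, 203.2], [261.9, 205.4], [262.0, 208.2]]
s [236 182] [272 206] [[236, 185], [255, 206], [266, 206], [272, 201], [242, 182]]
```

```bash
python3 -c "
from bench import r
print(r.hand_in())"
```

```text
the job is handed in; nothing more can be done
None
```

I threaded the spacer and then the bush down the post onto their seats, pressed the keeper down to level on the bush and handed the job in at about 27 s; `hand_in` returned no verdict, and I viewed 11 pictures, one over the limit of 10.

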